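Load the games basket evenly on its narrow box

TASK

The light plastic basket sits across a narrow domino box with both ends overhanging, so load it for games night without tipping it or sliding it out of place. Set the heavy bead jar in the middle of the basket first as ballast, then stand the hourglass and the chess knight in it, one at each end, so that the weight is even and the basket stays level. Everything goes in upright and is set down gently, not dropped; leave the bell and the card box where they are.

Things in the scene. Friction and masses are not known exactly. Their poses are not given: they have to be found in the camera images.
- basket_floor (a point): Light white plastic basket (about 150 g), open on top, 320 mm long x 150 mm wide x 45 mm high, walls 3 mm, floor 4 mm thick. This point is the centre of its inner floor (top face), 64 mm above the shelf. Its y axis runs along the 320 mm length, x across the 150 mm width, z up. It is loose: only its weight and friction hold it on the domino box. The inside is 314 x 144 mm; an empty end loaded alone tips it.
- domino_box: Fixed wooden domino box under the basket, 190 x 90 x 60 mm high; origin at the centre of its underside. Its 90 mm side (y axis) lies along the basket's length, under the middle of the basket; the basket overhangs it by 115 mm at each end.
- jar_mid (a point): Screw-top clear plastic jar full of blue glass beads with a white lid, the heaviest load (about 410 g): upright cylinder, body 60 mm and lid 62 mm in diameter, 90 mm high, lid 20 mm tall at the top. This point is on its axis, half-way up (45 mm above its underside). z up.
- knight_mid (a point): Beech chess knight, about 190 g, 120 mm high on a round base 62 mm in diameter. This point is on the base's axis, half-way up (60 mm above its underside); z up, the muzzle points to -x. The neck and head are a flat-sided plate 30 mm thick in y (sides at y = -15 and +15 mm); from 40 to 100 mm above the underside those flat sides span at least x = -8 to +18 mm, so grip them across y, about 85 mm above the underside and 5 mm towards +x.
- hourglass_mid (a point): Hourglass in a red plastic stand, about 170 g, 115 mm high: two round end discs 58 mm in diameter and 10 mm thick joined by three thin pillars around the glass. This point is on its axis, half-way up (57.5 mm above its underside). z up. It can be gripped by the upper disc or across the body.
- bell: Steel desk bell with a press plunger, 92 mm in diameter, 67 mm high; origin at the centre of its underside. Not to be moved.
- card_box: Flat box of playing cards, 92 x 66 x 22 mm; origin at the centre of its underside. Not to be moved.
Mind the look-alikes: they are no part of the job. What is shaped like the domino_box but red is not meant.

How it is judged:
On the way:
1. the bead jar stands released in the middle of the basket, before the others go in (y of jar_mid in the frame of basket_floor between -0.025 and 0.025 m and x of jar_mid in the frame of basket_floor between -0.035 and 0.035 m and z of jar_mid in the frame of basket_floor below 0.051 m and angle between jar_mid's own z axis and vertical below 0.1 rad and contact force between the fingers and bead_jar below 0.1 N and horizontal distance between each of knight_mid, hourglass_mid and basket_floor above 0.18 m), for 0.2 s.
At the end, for the whole second after the job is handed in: Jar upright in the basket, within 25 mm of its middle lengthways (35 across); knight and hourglass upright on its floor at opposite ends, 75-130 mm from the middle, within 45 mm of the centre line; basket level (0.035 rad), under 25 mm from its start, under 0.15 rad off square (y of jar_mid in the frame of basket_floor between -0.025 and 0.025 m and x of jar_mid in the frame of basket_floor between -0.035 and 0.035 m and z of jar_mid in the frame of basket_floor below 0.051 m and angle between each of jar_mid, knight_mid, hourglass_mid's own z axis and vertical below 0.1 rad and x of knight_mid in the frame of basket_floor between -0.045 and 0.045 m and z of knight_mid in the frame of basket_floor below 0.066 m and x of hourglass_mid in the frame of basket_floor between -0.045 and 0.045 m and z of hourglass_mid in the frame of basket_floor below 0.0635 m and ((y of knight_mid in the frame of basket_floor between 0.075 and 0.13 m and y of hourglass_mid in the frame of basket_floor between -0.13 and -0.075 m) or (y of knight_mid in the frame of basket_floor between -0.13 and -0.075 m and y of hourglass_mid in the frame of basket_floor between 0.075 and 0.13 m)) and angle between basket_floor's own z axis and vertical below 0.035 rad and distance of basket_floor from where it was at the start of the episode below 0.025 m and angle between the y axis of basket_floor and the y axis of domino_box, either way round below 0.15 rad); the robot touches nothing.
It fails at once if the basket tips (more than 0.1 rad) (angle between basket_floor's own z axis and vertical above 0.1 rad).
It fails at once if the basket slides more than 25 mm out of place (distance of basket_floor from where it was at the start of the episode above 0.025 m).
It fails at once if the bell or card box is moved more than 20 mm (distance of any of bell, card_box from where it was at the start of the episode above 0.02 m).
It fails at once if a load is dropped into the basket (it falls freely faster than 0.45 m/s, from about 10 mm or more) ((horizontal distance between jar_mid and basket_floor below 0.17 m and contact force between the fingers and bead_jar below 0.1 N and linear speed of bead_jar above 0.45 m/s) or (horizontal distance between knight_mid and basket_floor below 0.17 m and contact force between the fingers and knight below 0.1 N and linear speed of knight above 0.45 m/s) or (horizontal distance between hourglass_mid and basket_floor below 0.17 m and contact force between the fingers and hourglass below 0.1 N and linear speed of hourglass above 0.45 m/s)).
It fails at once if a held load is banged or pressed down hard (over 45 N on the box under the basket) (contact force between basket and domino_box above 45 N and (contact force between the fingers and bead_jar above 1 N or contact force between the fingers and knight above 1 N or contact force between the fingers and hourglass above 1 N)).
It also fails if it takes over 69 s, if anything falls off the work surface, if the arm or the gripper's body presses on something with over 40 N, if the wrist force passes 120 N, or if a joint passes its speed limit or range.

ROBOT

A 6-joint arm with a two-finger parallel gripper is mounted at the origin on the work surface. World frame = base frame: x ahead of the robot, y to its left, z up, the work surface at z = 0. Lengths are in m, angles in rad, forces in N, time in s.
With the tool pointing down it reaches from about 0.3 to 0.775 m from the base axis. Payload 14.6 kg.
Tool frame: the origin (TCP) lies at the very end of the fingers, on their centre line; the grasp point (between the pads) lies 19 mm behind it; z points along the fingers, y is the line along which they close (so a half turn about z gives the same grasp; the last joint's range is limited). The gripper opens to 94 mm and grips with 3 to 60 N. Pads are 16 mm wide; open, the fingers measure 119 mm over their backs; the gripper's body (75 mm by 177 mm) begins 78 mm behind the grasp point.
Start: joints at [1.273, 0.3, 1.521, -0, 1.321, -0.067], TCP at [0.126, 0.535, 0.205] pointing down, gripper open.
Joint ranges: [-3.03, 3.03], [-0.79, 2.21], [0.23, 2.52], [-1.04, 4.18], [0, 3.07], [-2.55, 2.55]. Speed limits (rad/s): [2.22, 2.22, 2.57, 3.14, 3.14, 3.14].

INTERFACE

Orientations are given as [roll, pitch, yaw] about the fixed x, y, z axes, in that order (R = Rz(yaw) Ry(pitch) Rx(roll)).
In Python, from station import ctrl gives the robot as it stands. The module is installed in compiled form; this text tells all that it offers.
- The arm moves only by the tool play_rows, never from a script. Its argument "commands" is a list of rows, each a list of 7 numbers: the shift along the tool's x, y, z in m, then the turn, a rotation vector about the tool's x, y, z in degrees, then the closure, from -1 (fully open) to 1 (shut). A call has 1 to 20 rows; each row shifts and turns the commanded pose from where the row before left it, along the tool's axes as they then stand; what a row does not reach is not made up. A row lasts 1/12 s, in which the tool goes at most 41.7 mm and 7.16 degrees, less where a joint would pass 70% of its speed; a pose out of reach is approached as far as the arm can. A call is refused whole if a number of a shift passes 0.0417 or a number of a turn 7.16, either way. A call with a gripper value outside its range is refused whole. The fingers move at their own pace and stop on an object; "force" is the grip in N (left out, the last holds). Time passes only in rows, so rows that do not move let the fingers close. It gives the time, the measured TCP pose, the force, the opening and the grip force at its end, in the units of the state.
- ctrl.get_obs(): the state, without advancing time (a new reading comes with each control period).
- ctrl.camera(name): name is "scene" or "side" or "wrist"; returns the picture (384x512x3 uint8, blue, green, red); there is no depth.
- ctrl.camera_model(name): a dict with "fx", "fy", "cx", "cy" (pixels), "rvec" (rotation vector, rad) and "tvec" (3), from world to camera coordinates, as OpenCV has them. Camera axes: x right, y down, z forward; pixel columns grow to the right and rows downward; lengths in m; the calibration is good to about 2 mm. A picture is of the moment at which its call begins: read the wrist's pose just before it. camera_model takes no time and is no camera call; for the wrist camera it gives the pose at the moment of the call.
- ctrl.hand_in(): hands the job in; it is judged then, once.
The state is a dict: "time_s": time; "qpos": joint angles; "joint_vel": joint speeds; "tau": joint torques, N m; "ee_pos": TCP position; "eef_rot": TCP orientation; "force": force on the tool from outside, world axes, zero at the start; "moment": the same for the moment, N m; "grip_width": finger opening in m; "grip_force": force on a finger pad.
Only numpy, scipy, OpenCV 4.12 (cv2) and the standard library are available. Lean on these libraries where they do the work, as an engineer would, in place of code of your own. Each camera call takes 0.05 s, during which the arm holds its last target. There are 200 camera calls.

## Working session

There is one attempt and no reset: what is moved stays moved. The work goes in short steps, Python scripts to look and compute and a tool call to move; the robot and the scene stay as the last step left them, time stands still between calls to the robot, and variables do not carry over. Pictures are saved under pics/ and viewed, at most 10 in all, crops included, and the job is handed in when it is done.

Besides the shell and the picture viewer there is one more tool, called after "Emit:" in YAML: its name, and indented under it one key for each argument. play_rows: Moves the arm, as the interface text tells. Its arguments: {"type":"object","properties":{"commands":{"type":"array","items":{"type":"array","items":{"type":"number"}}},"force":{"type":"number"}},"required":["commands"]}

```bash
mkdir -p pics; cat > h.py <<'E'
import numpy as np, cv2
from station import ctrl
def cam(n):
    m=ctrl.camera_model(n); im=ctrl.camera(n)
    R=cv2.Rodrigues(np.array(m["rvec"],float))[0]; t=np.array(m["tvec"],float).ravel()
    return im,(m,R,t)
def ray(c,uv):
    m,R,t=c; d=R.T@np.array([(uv[0]-m["cx"])/m["fx"],(uv[1]-m["cy"])/m["fy"],1]); return -R.T@t,d
def onz(c,uv,z):
    o,d=ray(c,uv); return o+d*(z-o[2])/d[2]
def proj(c,p):
    m,R,t=c; q=R@np.array(p)+t; return np.array([m["fx"]*q[0]/q[2]+m["cx"],m["fy"]*q[1]/q[2]+m["cy"]])
E
python3 - <<'E'
from h import *
import pickle
for n in ["scene","side"]:
    im,c=cam(n); cv2.imwrite(f"pics/{n}0.png",im); pickle.dump(c,open(n+".pkl","wb")); print(n,-c[1].T@c[2],c[0]["fx"])
o=ctrl.get_obs(); print(o)
E
```

```text
scene [1.54644497 0.12139857 0.78451179] 493.4889752681114
side [ 0.24420729 -0.80089829  1.01652236] 388.18791566730613
{'time_s': 0.1, 'qpos': array([ 1.27339680e+00,  3.00418584e-01,  1.52146592e+00, -7.32490196e-06,
        1.32069369e+00, -6.65764689e-02]), 'joint_vel': array([ 0.00123337, -0.00117463, -0.0014493 , -0.00119198, -0.0002213 ,
       -0.00077706]), 'tau': array([ 6.91903733e-04, -5.32641470e+01, -3.53287375e+01,  7.09071779e-02,
        2.34822911e-02, -6.38648635e-05]), 'ee_pos': array([0.12575813, 0.53521154, 0.20496385]), 'eef_rot': array([-3.14060882e+00, -5.84858813e-05,  2.91077139e+00]), 'force': array([0.44771284, 0.48411621, 0.87910395]), 'moment': array([0.00972085, 0.04066599, 0.02180549]), 'grip_force': 0.0, 'grip_width': 0.09383754246510273}
```

View pics/scene0.png

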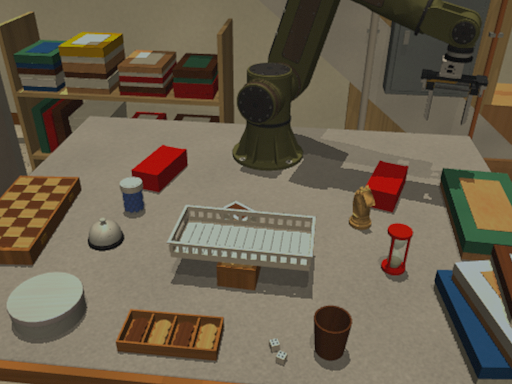

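View pics/side0.png

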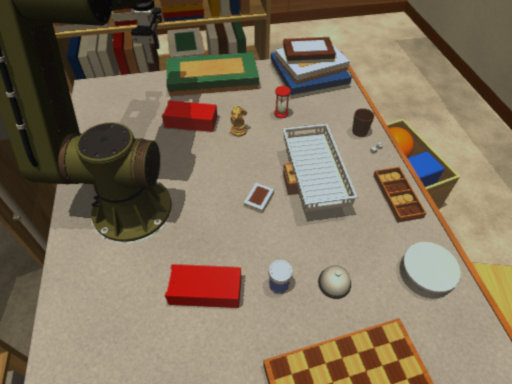

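The scene view shows these candidates for each target:
- **Jar:** white lid over blue at (132,195). The round white tin at (47,305) is not it.
- **Knight:** (361,207).
- **Hourglass:** (398,248). The brown cup at (332,333) is not it.
- **Basket:** (244,238), on the wooden box at (238,272). The red boxes at (160,167) and (387,185) are the look-alikes.
- **Leave in place:** the bell at (105,233) and the card box at (240,210).

Next is one close crop to check these choices.

```bash
python3 - <<'E'
from h import *
S=cv2.imread("pics/scene0.png");D=cv2.imread("pics/side0.png")
def cr(im,x0,x1,y0,y1,w,h): return cv2.resize(im[y0:y1,x0:x1],(w,h),interpolation=cv2.INTER_CUBIC)
a=cr(S,340,420,180,280,240,300); b=cr(D,220,300,75,145,343,300); b2=cr(S,110,155,170,222,217,300)
c=cr(D,270,360,115,220,257,300); d=cr(S,160,330,195,295,543,300)
o=np.vstack([np.hstack([a,b,b2]),np.hstack([c,d])]); cv2.imwrite("pics/comp.png",o)
E
```

```text
(no output)
```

View pics/comp.png

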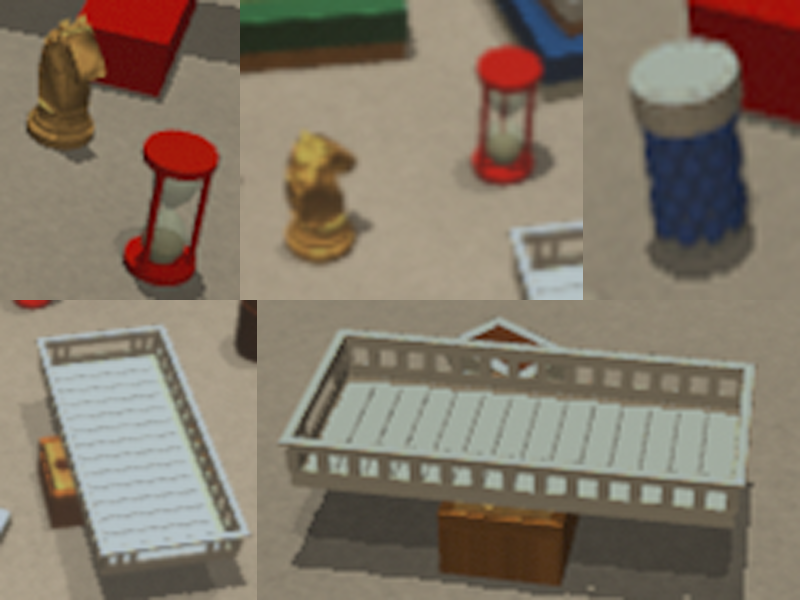

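Crops: the jar has a white lid over blue beads. The knight is upright with its muzzle to the right in both views. The hourglass is upright, and the basket sits over the brown wooden box, so all the choices hold.

```bash
cat > m.py <<'E'
from h import *
import pickle
C={n:pickle.load(open(n+".pkl","rb")) for n in("scene","side")}
I={n:cv2.imread(f"pics/{n}0.png") for n in C}
rc={"side":[(284,129.7),(327.1,124.8),(356.1,197.6),(305,205)],"scene":[(186,205.7),(315,217.3),(313.7,257.7),(168.8,242.7)]}
for n in C:
    P=np.array([onz(C[n],p,.105)[:2] for p in rc[n]]); print(n,"basket",P.round(3).tolist(),P.mean(0).round(4),[round(float(np.linalg.norm(P[i]-P[i-1])),3) for i in range(4)])
def blob(im,lo,hi,box,all=False):
    x0,x1,y0,y1=box; h=cv2.cvtColor(im,cv2.COLOR_BGR2HSV); m=cv2.inRange(h,lo,hi); k=np.zeros_like(m); k[y0:y1,x0:x1]=m[y0:y1,x0:x1]
    return k
def ext(k): ys,xs=np.nonzero(k); return xs.min(),xs.max(),ys.min(),ys.max(),len(xs)
for n,b in(("scene",(380,418,222,244)),("side",(270,296,84,97))):
    k=blob(I[n],(0,150,90),(8,255,255),b)|blob(I[n],(172,150,90),(179,255,255),b); print(n,"hg red",ext(k))
for n,b in(("scene",(380,418,222,276)),("side",(270,296,84,122))):
    k=blob(I[n],(0,150,60),(8,255,255),b)|blob(I[n],(172,150,60),(179,255,255),b); print(n,"hg all",ext(k))
for n,b in(("scene",(345,378,180,233)),("side",(228,250,100,140))):
    k=blob(I[n],(8,90,40),(30,255,255),b); print(n,"kn all",ext(k)); pr=[(y,*np.nonzero(k[y])[0][[0,-1]]) for y in range(b[2],b[3]) if k[y].any()]; print([tuple(map(int,p)) for p in pr][::2])
for n,b in(("scene",(115,150,175,215)),("side",(262,300,255,300))):
    k=blob(I[n],(105,80,30),(130,255,255),b); print(n,"jar blue",ext(k))
for n,l in(("scene",{"jar":((583,685,705),)}),): pass
# crop picks: lid top centre
print("jar scene", onz(C["scene"],(110+(685-583)*45/217,170+73*52/300),.09))
print("hg scene", onz(C["scene"],(340+180/3,180+154/3),.115), "side",onz(C["side"],(220+(510-240)/4.29,75+68/4.29),.115))
print("hg base", onz(C["scene"],(340+160/3,180+257/3),.01), onz(C["side"],(220+(504-240)/4.29,75+163/4.29),.01))
print("kn base", onz(C["scene"],(360.3,223.3),.008), onz(C["side"],(238.6,130.9),.008))
print("muzzle tri: scene@.1", onz(C["scene"],(340+100/3,180+70/3),.09), onz(C["side"],(220+(350-240)/4.29,75+160/4.29),.09))
E
python3 m.py
python3 - <<'E'
from h import *
im=cv2.imread("pics/side0.png"); h=cv2.cvtColor(im,cv2.COLOR_BGR2HSV)[255:300,262:302]; print("lid side px", h[8,18],h[15,18])
k=((h[...,1]<60)&(h[...,2]>150)).astype(np.uint8); n,l,s,c=cv2.connectedComponentsWithStats(k); print(s,c)
E
```

```text
scene basket [[0.524, -0.16], [0.537, 0.164], [0.694, 0.162], [0.679, -0.164]] [6.083e-01 5.000e-04] [0.155, 0.325, 0.157, 0.327]
side basket [[0.533, 0.154], [0.687, 0.15], [0.672, -0.174], [0.516, -0.17]] [ 0.6023 -0.01  ] [0.325, 0.154, 0.324, 0.156]
scene hg red (np.int64(388), np.int64(412), np.int64(223), np.int64(243), 321)
side hg red (np.int64(276), np.int64(290), np.int64(86), np.int64(96), 132)
scene hg all (np.int64(381), np.int64(412), np.int64(223), np.int64(274), 650)
side hg all (np.int64(274), np.int64(290), np.int64(86), np.int64(117), 201)
scene kn all (np.int64(349), np.int64(375), np.int64(185), np.int64(229), 793)
[(185, 365, 368), (187, 360, 368), (189, 358, 370), (191, 356, 371), (193, 355, 371), (195, 355, 372), (197, 354, 373), (199, 354, 374), (201, 353, 374), (203, 353, 375), (205, 353, 374), (207, 353, 370), (209, 353, 369), (211, 353, 369), (213, 353, 368), (215, 352, 368), (217, 350, 368), (219, 349, 370), (221, 349, 370), (223, 349, 370), (225, 351, 370), (227, 353, 368), (229, 358, 365)]
side kn all (np.int64(230), np.int64(246), np.int64(106), np.int
[... 277 characters left out ...]
38, 239)]
scene jar blue (np.int64(123), np.int64(142), np.int64(191), np.int64(211), 319)
side jar blue (np.int64(270), np.int64(286), np.int64(282), np.int64(291), 60)
jar scene [ 0.40406602 -0.34437014  0.09      ]
hg scene [0.58563177 0.35994803 0.115     ] side [0.57800218 0.35304624 0.115     ]
hg base [0.58252931 0.36109929 0.01      ] [0.57739707 0.35025558 0.01      ]
kn base [0.40674434 0.29443678 0.008     ] [0.39333268 0.2827239  0.008     ]
muzzle tri: scene@.1 [0.43039839 0.31678115 0.09      ] [0.42303012 0.2876269  0.09      ]
lid side px [ 99  22 200] [100  23 201]
[[   1   16   33   27  501]
 [   0    0   40   45 1299]] [[16.27944112 31.15968064]
 [20.74210931 18.46728253]]
```

Emit:
play_rows:
  commands:
    - [0,0,-0.01,0,0,6.98,-1]
    - [0,0,-0.01,0,0,6.98,-1]
    - [0,0,-0.01,0,0,6.98,-1]
    - [0,0,-0.01,0,0,6.98,-1]
    - [0,0,-0.01,0,0,6.98,-1]
    - [0,0,-0.01,0,0,6.98,-1]
    - [0,0,-0.01,0,0,6.98,-1]
    - [0,0,-0.01,0,0,6.98,-1]
    - [0,0,-0.01,0,0,6.98,-1]
    - [0,0,-0.01,0,0,6.98,-1]
    - [0,0,-0.01,0,0,6.98,-1]
    - [-0.025,0.035,0,0,0,0,-1]
    - [-0.025,0.035,0,0,0,0,-1]
    - [-0.025,0.035,0,0,0,0,-1]
    - [-0.025,0.035,0,0,0,0,-1]
    - [-0.025,0.035,0,0,0,0,-1]
    - [-0.025,0.035,0,0,0,0,-1]
    - [-0.025,0.035,0,0,0,0,-1]
    - [-0.025,0.035,0,0,0,0,-1]
    - [0,0,0,0,0,0,-1]

```text
time_s: 1.77
ee_pos: [0.4013, 0.3377, 0.3147]
eef_rot: [-3.141, 0.002, 1.565]
force: [0.7, 0.2, -1.0]
grip_width: 0.0937
grip_force: 0.0
```

```bash
python3 - <<'E'
from h import *
import pickle
o=ctrl.get_obs(); print(o["time_s"],o["ee_pos"],o["eef_rot"],o["force"])
im,c=cam("wrist"); cv2.imwrite("pics/w1.png",im); pickle.dump(c,open("w1.pkl","wb")); print(-c[1].T@c[2],c[1],c[0]["fx"])
E
```

```text
1.7667 [0.40130876 0.33771098 0.31468281] [-3.14138734e+00  1.55435273e-03  1.56539942e+00] [ 0.71633918  0.24583983 -1.01773414]
[0.40204045 0.42259763 0.49335146] [[ 9.99983992e-01 -5.62103581e-03 -6.48421401e-04]
 [-5.20323689e-03 -9.58528208e-01  2.84950171e-01]
 [-2.22324532e-03 -2.84942236e-01 -9.58542111e-01]] 300.54284485585316
```

View pics/w1.png

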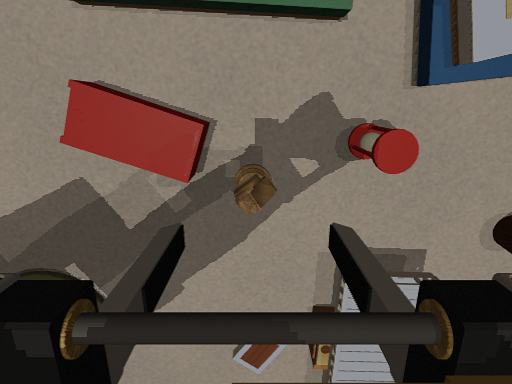

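The wrist view shows the knight at about (255,190) and the hourglass top disc at (396,150). I'll zoom in on the knight to get its yaw.

```bash
python3 - <<'E'
from h import *
import pickle
c=pickle.load(open("w1.pkl","rb")); im=cv2.imread("pics/w1.png")
cv2.imwrite("pics/w1k.png",cv2.resize(im[150:230,215:295],(560,560),interpolation=cv2.INTER_CUBIC))
h=cv2.cvtColor(im,cv2.COLOR_BGR2HSV); m=(((h[...,0]<6)|(h[...,0]>174))&(h[...,1]>150)&(h[...,2]>130)).astype(np.uint8)*255; m[:,:372]=0;m[:110]=0;m[190:]=0
ct=max(cv2.findContours(m,0,2)[0],key=cv2.contourArea); (u,v),r=cv2.minEnclosingCircle(ct); print("hg",u,v,r,onz(c,(u,v),.115))
m=cv2.inRange(h,(8,80,40),(28,255,255)); m[:150]=0;m[225:]=0;m[:,:225]=0;m[:,285:]=0
ct=max(cv2.findContours(m,0,2)[0],key=cv2.contourArea);print(cv2.boundingRect(ct))
E
```

```text
hg 396.0 151.0 23.430849075317383 [0.57788364 0.36255812 0.115     ]
(233, 164, 44, 50)
```

View pics/w1k.png

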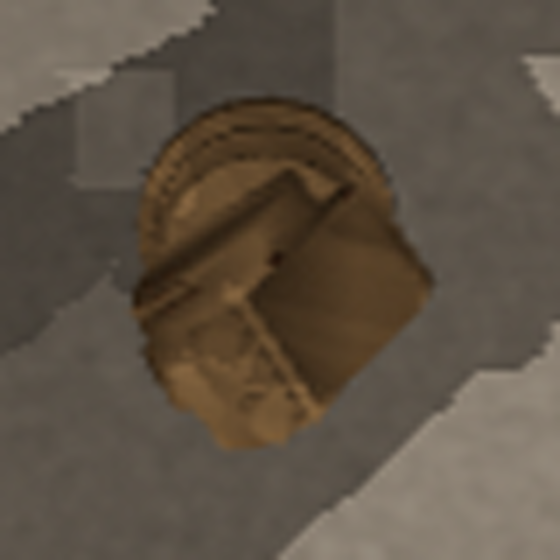

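```bash
python3 - <<'E'
from h import *
import pickle
c=pickle.load(open("w1.pkl","rb"))
f=lambda p:(215+p[0]/7,150+p[1]/7)
for a,b,z in(((245,295),(320,410),.113),((350,190),(430,290),.085)):
    A,B=onz(c,f(a),z),onz(c,f(b),z); d=B-A; print(A,B,np.linalg.norm(d),"across angle",np.degrees(np.arctan2(d[1],d[0])),"mid",(A+B)/2)
top=onz(c,f((266,97)),.008); l=onz(c,f((138,215)),.012); r=onz(c,f((397,215)),.012)
print(top-[0,.031,0],l,r,(l+r)/2)
import pickle
for n,uv in(("scene",(359.6,221)),("side",(238,130))): print(onz(pickle.load(open(n+".pkl","rb")),uv,.01))
E
```

```text
[0.39291085 0.30874811 0.113     ] [0.40703328 0.28564146 0.113     ] 0.027080625632767925 across angle -58.567373127059 mid [0.39997207 0.29719478 0.113     ]
[0.41345442 0.32213503 0.085     ] [0.42970699 0.30122036 0.085     ] 0.026487148033312154 across angle -52.14959285402357 mid [0.4215807 0.3116777 0.085    ]
[0.39586875 0.29470959 0.008     ] [0.36544295 0.2983755  0.012     ] [0.42661028 0.29804192 0.012     ] [0.39602662 0.29820871 0.012     ]
[0.39866634 0.29286642 0.01      ]
[0.39163961 0.2859375  0.01      ]
```

Emit:
play_rows:
  commands:
    - [-0.037,0.0155,0,0,0,0,-1]
    - [-0.037,0.0155,0,0,0,0,-1]
    - [-0.037,0.0155,0,0,0,0,-1]
    - [-0.037,0.0155,0,0,0,0,-1]
    - [-0.037,0.0155,0,0,0,0,-1]
    - [-0.037,0.0155,0,0,0,0,-1]
    - [-0.037,0.0155,0,0,0,0,-1]
    - [-0.037,0.0155,0,0,0,0,-1]
    - [-0.037,0.0155,0,0,0,0,-1]
    - [-0.037,0.0155,0,0,0,0,-1]
    - [-0.037,0.0155,0,0,0,0,-1]
    - [-0.037,0.0155,0,0,0,0,-1]
    - [-0.037,0.0155,0,0,0,0,-1]
    - [0,0,0,0,0,0,-1]
    - [0,0,0,0,0,0,-1]

```text
time_s: 3.07
ee_pos: [0.5987, -0.1398, 0.3142]
eef_rot: [-3.14, -0.001, 1.569]
force: [0.7, 0.1, -0.2]
grip_width: 0.0938
grip_force: 0.0
```

```bash
python3 - <<'E'
from h import *
import pickle
o=ctrl.get_obs(); print(o["time_s"],o["ee_pos"],o["eef_rot"],o["joint_vel"])
im,c=cam("wrist"); cv2.imwrite("pics/w2.png",im); pickle.dump(c,open("w2.pkl","wb")); print(-c[1].T@c[2])
E
```

```text
3.0667 [ 0.59874969 -0.13978232  0.31419977] [-3.13977906e+00 -7.20265225e-04  1.56922451e+00] [ 0.04335226 -0.04327969  0.02979134  0.00649276  0.00034401  0.01124101]
[ 0.59943829 -0.05527716  0.49306953]
```

View pics/w2.png

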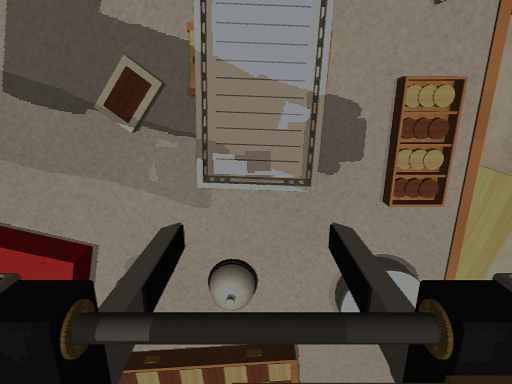

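The view shows the basket's near end, with rim corners at (197,188) and (311,191). The domino box edge runs down the left from (190,23) to (190,95), and the bell is at (232,285).

```bash
python3 - <<'E'
from h import *
import pickle
c=pickle.load(open("w2.pkl","rb"))
a,b=onz(c,(197,188),.105),onz(c,(311,191),.105); print(a,b,np.linalg.norm(a-b))
l=onz(c,(193.5,0),.105); r=onz(c,(333,0),.105); print(l,r)
d=(r-b)/np.linalg.norm(r-b); print("yaw R",np.degrees(np.arctan2(-d[0],d[1]))); d2=(l-a)/np.linalg.norm(l-a);print("yaw L",np.degrees(np.arctan2(-d2[0],d2[1])))
e=b-a; y=np.array([-e[1],e[0],0])/np.linalg.norm(e); print("yaw end",np.degrees(np.arctan2(-y[0],y[1])),"centre",(a+b)/2+.16*y)
print("domino y range",onz(c,(189,23),.06),onz(c,(190,95),.06)); print("bell",onz(c,(232,298),.067))
E
```

```text
[ 0.51887873 -0.16462893  0.105     ] [ 0.67202423 -0.16898521  0.105     ] 0.15320744603494196
[0.52763296 0.05680019 0.105     ] [0.68570866 0.05642895 0.105     ]
yaw R -3.4740470508017176
yaw L -2.264017436303083
yaw end -1.6293593865515652 centre [ 0.60000089 -0.00687176  0.105     ]
domino y range [0.51191866 0.04377903 0.06      ] [ 0.50754458 -0.04465057  0.06      ]
bell [ 0.55794976 -0.36402619  0.067     ]
```

```bash
python3 - <<'E'
from h import *
import pickle
C={n:pickle.load(open(n+".pkl","rb")) for n in("scene","side")}
c=C["side"]
for p in((241,268),(238,306),(172,265)): print(p,onz(c,p,.06))
im=cv2.imread("pics/side0.png")[255:300,262:302]; h=cv2.cvtColor(im,cv2.COLOR_BGR2HSV)
m=((h[...,0]>90)&(h[...,0]<125)).astype(np.uint8); ys,xs=np.nonzero(m); print("side lid",262+xs.min(),262+xs.max(),255+ys.min(),255+ys.max(),len(xs))
m2=((h[...,0]>90)&(h[...,0]<125)&(h[...,2]>170)).astype(np.uint8); ys,xs=np.nonzero(m2); u,v=262+(xs.min()+xs.max())/2,255+(ys.min()+ys.max())/2; print("bright",xs.min()+262,xs.max()+262,ys.min()+255,ys.max()+255,onz(c,(u,v),.09))
print(onz(C["scene"],(131.2,182.6),.09))
E
```

```text
(241, 268) [ 0.30135264 -0.30883826  0.06      ]
(238, 306) [ 0.27585833 -0.41132389  0.06      ]
(172, 265) [ 0.11960618 -0.26282233  0.06      ]
side lid 269 290 261 292 480
bright 269 290 261 280 [ 0.39676472 -0.3513182   0.09      ]
[ 0.40376475 -0.34433279  0.09      ]
```

Emit:
play_rows:
  commands:
    - [-0.034,-0.033,0,0,0,0,-1]
    - [-0.034,-0.033,0,0,0,0,-1]
    - [-0.034,-0.033,0,0,0,0,-1]
    - [-0.034,-0.033,0,0,0,0,-1]
    - [-0.034,-0.033,0,0,0,0,-1]
    - [-0.034,-0.033,0,0,0,0,-1]
    - [0,0,0.03,0,0,0,-1]
    - [0,0,0.03,0,0,0,-1]
    - [0,0,0,0,0,0,-1]
    - [0,0,0,0,0,0,-1]

```text
time_s: 3.95
ee_pos: [0.4246, -0.3172, 0.2558]
eef_rot: [-3.141, -0.001, 1.572]
force: [-0.1, -0.4, 1.1]
grip_width: 0.094
grip_force: 0.0
```

```bash
cat > lid.py <<'E'
from h import *
o=ctrl.get_obs(); print(o["time_s"],o["ee_pos"],o["eef_rot"])
im,c=cam("wrist"); cv2.imwrite("pics/w3.png",im)
p=proj(c,(.400,-.347,.09)); print("expect",p)
h=cv2.cvtColor(im,cv2.COLOR_BGR2HSV); x,y=map(int,p); print(h[y,x],h[y,x+10],h[y-60,x])
g=cv2.medianBlur(cv2.cvtColor(im,cv2.COLOR_BGR2GRAY),5)
print(cv2.HoughCircles(g,cv2.HOUGH_GRADIENT,1,40,param1=80,param2=20,minRadius=20,maxRadius=50))
m=((h[...,0]>70)&(h[...,0]<125)&(h[...,2]>130)).astype(np.uint8)
n,l,s,ce=cv2.connectedComponentsWithStats(m)
for i in np.argsort(-s[:,4])[:4]: print(s[i],ce[i],onz(c,(s[i][0]+s[i][2]/2,s[i][1]+s[i][3]/2),.09))
E
python3 lid.py
```

```text
3.95 [ 0.4246386  -0.31720533  0.25575665] [-3.14068807e+00 -9.78682642e-04  1.57248201e+00]
expect [235.85894326 201.65519599]
[ 60   5 146] [ 60   5 145] [ 18  45 135]
[[[343.5 202.5  31.8]
  [236.5 201.5  24.5]
  [509.5 217.5  46.9]
  [104.5 336.5  44.8]]]
[     0      0    512    384 191105] [251.4820282  194.84985741] [ 0.42430341 -0.33479519  0.09      ]
[ 353    0  159   38 3881] [422.22623035  17.09559392] [ 0.6044104  -0.15009705  0.09      ]
[212 179  45  30 494] [229.59311741 193.81578947] [ 0.39854181 -0.337344    0.09      ]
[217 209  41  16 470] [237.73404255 215.99361702] [ 0.4016626  -0.36680507  0.09      ]
```

Emit:
play_rows:
  commands:
    - [-0.015,-0.0123,0,0,0,0,-1]
    - [-0.015,-0.0123,0,0,0,0,-1]
    - [0,0,0.025,0,0,0,-1]
    - [0,0,0.025,0,0,0,-1]
    - [0,0,0.025,0,0,0,-1]
    - [0,0,0.025,0,0,0,-1]
    - [0,0,0.025,0,0,0,-1]
    - [0,0,0,0,0,0,-1]
    - [0,0,0,0,0,0,-1]

```text
time_s: 4.75
ee_pos: [0.4007, -0.3485, 0.1319]
eef_rot: [3.141, 0.0, 1.572]
force: [-0.4, 0.6, 0.3]
grip_width: 0.0937
grip_force: 0.0
```

Emit:
play_rows:
  commands:
    - [0,0,0.018,0,0,0,-1]
    - [0,0,0.018,0,0,0,-1]
    - [0,0,0.018,0,0,0,-1]
    - [0,0,0.017,0,0,0,-1]
    - [0,0,0,0,0,0,-1]
    - [0,0,0,0,0,0,1]
    - [0,0,0,0,0,0,1]
    - [0,0,0,0,0,0,1]
    - [0,0,0,0,0,0,1]
    - [0,0,0,0,0,0,1]
    - [0,0,0,0,0,0,1]
    - [0,0,0,0,0,0,1]
    - [0,0,0,0,0,0,1]
  force: 25

```text
time_s: 5.83
ee_pos: [0.4, -0.349, 0.0601]
eef_rot: [3.141, 0.001, 1.571]
force: [-1.3, 1.7, 6.3]
grip_width: 0.0617
grip_force: 25.0
```

Emit:
play_rows:
  commands:
    - [0,0,-0.015,0,0,0,1]
    - [0,0,-0.03,0,0,0,1]
    - [0,0,-0.03,0,0,0,1]
    - [0,0,-0.03,0,0,0,1]
    - [0,0,-0.03,0,0,0,1]
    - [0,0,-0.03,0,0,0,1]
    - [0.0265,0.0156,0,0,0,0,1]
    - [0.0265,0.0156,0,0,0,0,1]
    - [0.0265,0.0156,0,0,0,0,1]
    - [0.0265,0.0156,0,0,0,0,1]
    - [0.0265,0.0156,0,0,0,0,1]
    - [0.0265,0.0156,0,0,0,0,1]
    - [0.0265,0.0156,0,0,0,0,1]
    - [0.0265,0.0156,0,0,0,0,1]
    - [0.0265,0.0156,0,0,0,0,1]
    - [0.0265,0.0156,0,0,0,0,1]
    - [0.0265,0.0156,0,0,0,0,1]
    - [0.0265,0.0156,0,0,0,0,1]
    - [0.0265,0.0156,0,0,0,0,1]
    - [0,0,0,0,0,0,1]

```text
time_s: 7.5
ee_pos: [0.6038, 0.0001, 0.2233]
eef_rot: [-3.14, -0.001, 1.574]
force: [-0.7, -0.4, -4.5]
grip_width: 0.0616
grip_force: 25.0
```

Emit:
play_rows:
  commands:
    - [-0.005,0,0,0,0,0,1]
    - [0,0,0.02,0,0,0,1]
    - [0,0,0.02,0,0,0,1]
    - [0,0,0.02,0,0,0,1]
    - [0,0,0.015,0,0,0,1]
    - [0,0,0.01,0,0,0,1]
    - [0,0,0,0,0,0,1]
    - [0,0,0,0,0,0,1]
    - [0,0,0,0,0,0,1]

```text
time_s: 8.25
ee_pos: [0.603, -0.0097, 0.1407]
eef_rot: [3.14, 0.0, 1.57]
force: [0.6, -0.2, -4.0]
grip_width: 0.0616
grip_force: 25.0
```

Emit:
play_rows:
  commands:
    - [0.004,0,0.004,0,0,0,1]
    - [0,0,0.004,0,0,0,1]
    - [0,0,0.003,0,0,0,1]
    - [0,0,0.002,0,0,0,1]
    - [0,0,0,0,0,0,1]
    - [0,0,0,0,0,0,1]

```text
time_s: 8.75
ee_pos: [0.6026, -0.0053, 0.1264]
eef_rot: [-3.141, 0.0, 1.571]
force: [0.7, 0.3, -4.9]
grip_width: 0.0613
grip_force: 25.0
```

Emit:
play_rows:
  commands:
    - [0,0,0.001,0,0,0,1]
    - [0,0,0.001,0,0,0,1]
    - [0,0,0,0,0,0,1]
    - [0,0,0,0,0,0,1]

```text
time_s: 9.08
ee_pos: [0.6026, -0.0053, 0.1245]
eef_rot: [3.142, -0.0, 1.571]
force: [-0.5, 0.1, -3.9]
grip_width: 0.0618
grip_force: 25.0
```

Emit:
play_rows:
  commands:
    - [0,0,0.0007,0,0,0,1]
    - [0,0,0.0005,0,0,0,1]
    - [0,0,0,0,0,0,1]
    - [0,0,0,0,0,0,1]

```text
time_s: 9.42
ee_pos: [0.6027, -0.0051, 0.1243]
eef_rot: [3.141, -0.0, 1.571]
force: [-5.3, 1.3, 4.8]
grip_width: 0.0616
grip_force: 25.0
```

Contact: the force has gone from -4 N to +5 N. I'll release and lift.

Emit:
play_rows:
  commands:
    - [0,0,-0.0003,0,0,0,0]
    - [0,0,0,0,0,0,-0.5]
    - [0,0,0,0,0,0,-0.9]
    - [0,0,0,0,0,0,-0.9]
    - [0,0,0,0,0,0,-0.9]
    - [0,0,0,0,0,0,-0.9]
    - [0,0,0,0,0,0,-0.9]
    - [0,0,-0.01,0,0,0,-0.9]
    - [0,0,-0.03,0,0,0,-0.9]
    - [0,0,-0.03,0,0,0,-0.9]
    - [0,0,-0.03,0,0,0,-0.9]
    - [0,0,-0.03,0,0,0,-0.9]
    - [0.0365,0,0,0,0,0,-1]
    - [0.0365,0,0,0,0,0,-1]
    - [0.0365,0,0,0,0,0,-1]
    - [0.0365,0,0,0,0,0,-1]
    - [0.0365,0,0,0,0,0,-1]
    - [0.0365,0,0,0,0,0,-1]
    - [0,0,0,0,0,0,-1]
    - [0,0,0,0,0,0,-1]

```text
time_s: 11.08
ee_pos: [0.6022, 0.2153, 0.2539]
eef_rot: [3.141, 0.0, 1.573]
force: [0.2, -1.3, -0.0]
grip_width: 0.0939
grip_force: 0.0
```

```bash
python3 - <<'E'
from h import *
o=ctrl.get_obs(); print(o["time_s"],o["ee_pos"],o["eef_rot"])
im,c=cam("wrist"); cv2.imwrite("pics/w4.png",im)
S,cs=cam("scene"); cv2.imwrite("pics/s4.png",S); D,cd=cam("side"); cv2.imwrite("pics/d4.png",D)
a=S[160:300,150:420]; b=D[75:225,220:370]
cv2.imwrite("pics/c4.png",np.hstack([cv2.resize(a,None,fx=1.85,fy=2.14,interpolation=2),cv2.resize(b,(300,300),interpolation=2)]) if 0 else np.vstack([cv2.resize(a,(540,280),interpolation=2),np.hstack([cv2.resize(b,(270,270),interpolation=2),cv2.resize(im,(270,270))])]))
h=cv2.cvtColor(im,cv2.COLOR_BGR2HSV); m=(((h[...,0]<6)|(h[...,0]>174))&(h[...,1]>150)&(h[...,2]>120)).astype(np.uint8)
n,l,s,ce=cv2.connectedComponentsWithStats(m)
for i in np.argsort(-s[:,4])[1:4]: print(s[i],ce[i])
print("expect hg",proj(c,(.579,.360,.115)))
E
```

```text
11.0833 [0.60224684 0.21531198 0.25393516] [3.14145312e+00 4.20414377e-05 1.57341243e+00]
[ 203    2   59   66 2997] [231.77310644  34.87454121]
[  0  12   7  71 271] [ 1.88929889 37.92250923]
[222  67  29  10 150] [236.58        71.98666667]
expect hg [232.20132648  37.23995108]
```

View pics/c4.png

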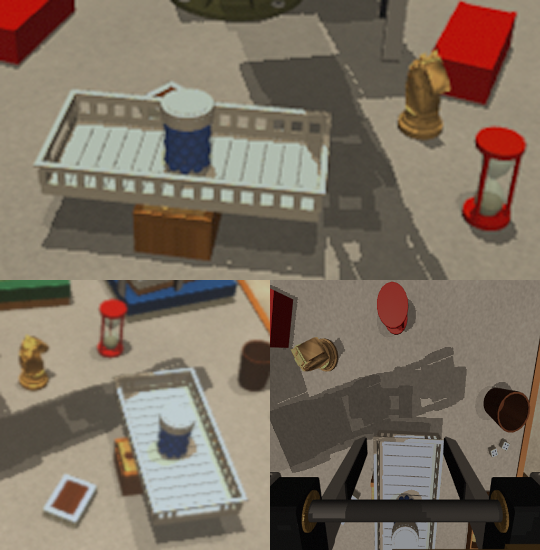

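The jar stands upright in the middle and the basket is level. Next is the hourglass, at about (0.579, 0.361).

Emit:
play_rows:
  commands:
    - [0.036,-0.0058,0,0,0,0,-1]
    - [0.036,-0.0058,0,0,0,0,-1]
    - [0.036,-0.0058,0,0,0,0,-1]
    - [0.036,-0.0058,0,0,0,0,-1]
    - [0,0,0.025,0,0,0,-1]
    - [0,0,0.025,0,0,0,-1]
    - [0,0,0.025,0,0,0,-1]
    - [0,0,0.025,0,0,0,-1]
    - [0,0,0,0,0,0,-1]
    - [0,0,0,0,0,0,-1]

```text
time_s: 12.07
ee_pos: [0.5797, 0.3566, 0.1535]
eef_rot: [-3.14, 0.001, 1.569]
force: [0.3, 0.9, 0.8]
grip_width: 0.0937
grip_force: 0.0
```

```bash
python3 - <<'E'
from h import *
o=ctrl.get_obs(); print(o["time_s"],o["ee_pos"],o["eef_rot"])
im,c=cam("wrist"); cv2.imwrite("pics/w5.png",im)
h=cv2.cvtColor(im,cv2.COLOR_BGR2HSV); m=(((h[...,0]<6)|(h[...,0]>174))&(h[...,1]>150)&(h[...,2]>60)).astype(np.uint8)
n,l,s,ce=cv2.connectedComponentsWithStats(m)
for i in np.argsort(-s[:,4])[1:4]: print(s[i],ce[i],onz(c,(s[i][0]+s[i][2]/2,s[i][1]+s[i][3]/2),.115))
print("expect hg",proj(c,(.579,.361,.115)))
E
```

```text
12.0667 [0.57968716 0.35658361 0.15354329] [-3.14029807e+00  7.97203111e-04  1.56933766e+00]
[ 218  151   74   93 4820] [254.71701245 201.67136929] [0.57884724 0.37222211 0.115     ]
[257 170   1   3   3] [257. 171.] [0.58075258 0.39238754 0.115     ]
[  1 140   1   1   1] [  1. 140.] [0.39673175 0.4154115  0.115     ]
expect hg [255.2399265  211.40870221]
```

Emit:
play_rows:
  commands:
    - [0.006,-0.0005,0.014,0,0,0,-1]
    - [0,0,0.016,0,0,0,-1]
    - [0,0,0.016,0,0,0,-1]
    - [0,0,0.016,0,0,0,-1]
    - [0,0,0,0,0,0,-1]
    - [0,0,0,0,0,0,1]
    - [0,0,0,0,0,0,1]
    - [0,0,0,0,0,0,1]
    - [0,0,0,0,0,0,1]
    - [0,0,0,0,0,0,1]
    - [0,0,0,0,0,0,1]
    - [0,0,0,0,0,0,1]
    - [0,0,0,0,0,0,1]
  force: 18

```text
time_s: 13.2
ee_pos: [0.5791, 0.3638, 0.092]
eef_rot: [3.141, -0.0, 1.571]
force: [-0.2, 0.4, 3.0]
grip_width: 0.0574
grip_force: 18.0
```

Emit:
play_rows:
  commands:
    - [0,0,-0.015,0,0,0,1]
    - [0,0,-0.03,0,0,0,1]
    - [0,0,-0.03,0,0,0,1]
    - [0,0,-0.03,0,0,0,1]
    - [0,0,-0.03,0,0,0,1]
    - [0,0,-0.03,0,0,0,1]
    - [0,0,-0.03,0,0,0,1]
    - [0,0,0,0,0,0,1]
    - [0,0,0,0,0,0,1]

```text
time_s: 13.95
ee_pos: [0.5792, 0.3639, 0.2876]
eef_rot: [3.14, -0.001, 1.571]
force: [-0.2, 0.7, -2.8]
grip_width: 0.0574
grip_force: 18.0
```

Emit:
play_rows:
  commands:
    - [-0.025,0.0013,0,0,0,0,1]
    - [-0.03,0.0013,0,0,0,0,1]
    - [-0.03,0.0013,0,0,0,0,1]
    - [-0.03,0.0013,0,0,0,0,1]
    - [-0.03,0.0013,0,0,0,0,1]
    - [-0.03,0.0013,0,0,0,0,1]
    - [-0.03,0.0013,0,0,0,0,1]
    - [-0.03,0.0013,0,0,0,0,1]
    - [-0.03,0.0013,0,0,0,0,1]
    - [-0.03,0.0013,0,0,0,0,1]
    - [-0.03,0.0013,0,0,0,0,1]
    - [-0.03,0.0013,0,0,0,0,1]
    - [-0.03,0.0013,0,0,0,0,1]
    - [-0.03,0.0013,0,0,0,0,1]
    - [-0.03,0.0013,0,0,0,0,1]
    - [-0.025,0,0,0,0,0,1]
    - [0,0,0,0,0,0,1]
    - [0,0,0,0,0,0,1]
    - [0,0,0,0,0,0,1]

```text
time_s: 15.53
ee_pos: [0.5981, -0.1057, 0.2852]
eef_rot: [-3.14, -0.001, 1.571]
force: [-0.4, 0.2, -1.3]
grip_width: 0.0573
grip_force: 18.0
```

Emit:
play_rows:
  commands:
    - [-0.004,0,0.01,0,0,0,1]
    - [0,0,0.02,0,0,0,1]
    - [0,0,0.025,0,0,0,1]
    - [0,0,0.025,0,0,0,1]
    - [0,0,0.02,0,0,0,1]
    - [0,0,0.01,0,0,0,1]
    - [0,0,0.006,0,0,0,1]
    - [0,0,0,0,0,0,1]
    - [0,0,0,0,0,0,1]
    - [0,0,0,0,0,0,1]

```text
time_s: 16.37
ee_pos: [0.5989, -0.1103, 0.1718]
eef_rot: [3.14, 0.0, 1.571]
force: [0.7, 0.4, -1.5]
grip_width: 0.0574
grip_force: 18.0
```

Emit:
play_rows:
  commands:
    - [0,0,0.005,0,0,0,1]
    - [0,0,0.004,0,0,0,1]
    - [0,0,0.003,0,0,0,1]
    - [0,0,0.002,0,0,0,1]
    - [0,0,0,0,0,0,1]
    - [0,0,0,0,0,0,1]

```text
time_s: 16.87
ee_pos: [0.5984, -0.1103, 0.1566]
eef_rot: [3.142, 0.0, 1.571]
force: [0.5, -0.0, -0.8]
grip_width: 0.0571
grip_force: 18.0
```

Emit:
play_rows:
  commands:
    - [0,0,0.0005,0,0,0,1]
    - [0,0,0,0,0,0,1]
    - [0,0,0,0,0,0,1]
    - [0,0,0,0,0,0,1]

```text
time_s: 17.2
ee_pos: [0.5985, -0.1103, 0.1561]
eef_rot: [3.141, 0.0, 1.571]
force: [-0.2, -0.5, -0.7]
grip_width: 0.0575
grip_force: 18.0
```

Emit:
play_rows:
  commands:
    - [0,0,0.0005,0,0,0,1]
    - [0,0,0,0,0,0,1]
    - [0,0,0,0,0,0,1]
    - [0,0,0,0,0,0,1]

```text
time_s: 17.53
ee_pos: [0.5985, -0.1103, 0.1559]
eef_rot: [3.141, 0.0, 1.571]
force: [-1.1, -0.5, 3.4]
grip_width: 0.0573
grip_force: 18.0
```

Emit:
play_rows:
  commands:
    - [0,0,-0.0003,0,0,0,0]
    - [0,0,0,0,0,0,-0.5]
    - [0,0,0,0,0,0,-0.9]
    - [0,0,0,0,0,0,-0.9]
    - [0,0,0,0,0,0,-0.9]
    - [0,0,0,0,0,0,-0.9]
    - [0,0,0,0,0,0,-0.9]
    - [0,0,-0.01,0,0,0,-0.9]
    - [0,0,-0.03,0,0,0,-0.9]
    - [0,0,-0.03,0,0,0,-0.9]
    - [0,0,-0.03,0,0,0,-0.9]
    - [0,0,-0.03,0,0,0,-0.9]
    - [0,0,0,0,0,0,-1]

```text
time_s: 18.62
ee_pos: [0.5996, -0.1105, 0.2932]
eef_rot: [3.132, 0.002, 1.571]
force: [-0.6, -0.4, 1.3]
grip_width: 0.0925
grip_force: 0.0
```

Emit:
play_rows:
  commands:
    - [0.033,-0.017,0,0,0,0,-1]
    - [0.033,-0.017,0,0,0,0,-1]
    - [0.033,-0.017,0,0,0,0,-1]
    - [0.033,-0.017,0,0,0,0,-1]
    - [0.033,-0.017,0,0,0,0,-1]
    - [0.033,-0.017,0,0,0,0,-1]
    - [0.033,-0.017,0,0,0,0,-1]
    - [0.033,-0.017,0,0,0,0,-1]
    - [0.033,-0.017,0,0,0,0,-1]
    - [0.033,-0.017,0,0,0,0,-1]
    - [0.033,-0.017,0,0,0,0,-1]
    - [0.033,-0.017,0,0,0,0,-1]
    - [0,0,0,0,0,0,-1]
    - [0,0,0,0,0,0,-1]
    - [0,0,0,0,0,0,-1]

```text
time_s: 19.87
ee_pos: [0.3946, 0.2854, 0.2861]
eef_rot: [3.141, 0.0, 1.571]
force: [-0.2, -1.5, -0.4]
grip_width: 0.0936
grip_force: 0.0
```

```bash
python3 - <<'E'
from h import *
import pickle
o=ctrl.get_obs(); print(o["time_s"],o["ee_pos"],o["eef_rot"])
im,c=cam("wrist"); cv2.imwrite("pics/w6.png",im); pickle.dump(c,open("w6.pkl","wb"))
S,_=cam("side")
p=proj(c,(.396,.294,.06)).astype(int); x0,y0=max(p[0]-50,0),max(p[1]-50,0); print(x0,y0)
cv2.imwrite("pics/w6k.png",np.hstack([cv2.resize(im[y0:y0+100,x0:x0+100],(500,500),interpolation=2),cv2.resize(S[100:225,270:370],(300,500)[::1],interpolation=2)]))
E
```

```text
19.8667 [0.39458427 0.28537793 0.28606095] [3.14131351e+00 1.33496412e-04 1.57107005e+00]
207 110
```

View pics/w6k.png

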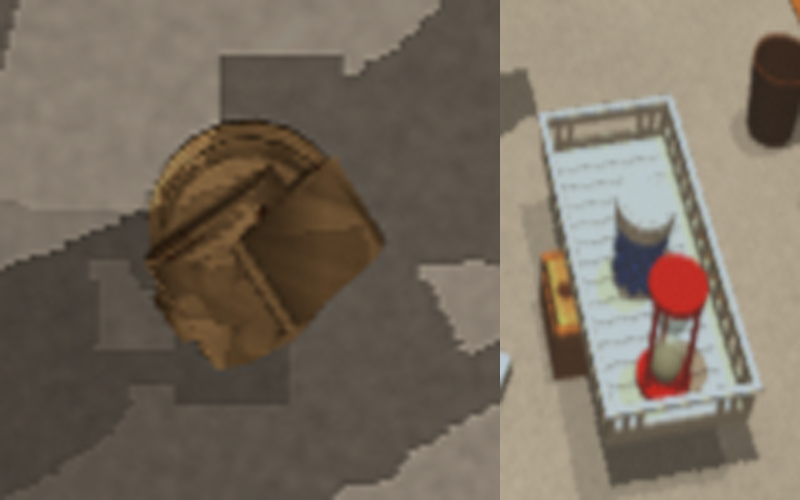

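The basket holds the upright hourglass at its near end and is level. In the knight view, the top edge runs (237,243)→(292,337) and the muzzle edge (332,158)→(382,240), both in crop pixels.

```bash
python3 - <<'E'
from h import *
import pickle
c=pickle.load(open("w6.pkl","rb"))
f=lambda p:(207+p[0]/5,110+p[1]/5)
for a,b,z in(((237,243),(292,337),.115),((332,158),(382,240),.085),((147,257),(280,168),.06)):
    A,B=onz(c,f(a),z),onz(c,f(b),z); d=B-A; print(np.linalg.norm(d),np.degrees(np.arctan2(d[1],d[0])),(A+B)/2)
top=onz(c,f((235,120)),.008); l=onz(c,f((148,225)),.012); r=onz(c,f((340,225)),.012); print(top-[0,.031,0],l)
E
```

```text
0.026252138813830806 -59.98662729154507 [0.39911687 0.2956061  0.115     ]
0.024575898509768882 -57.798589123531876 [0.42281356 0.31274033 0.085     ]
0.0434796665171897 33.796964162605114 [0.38570771 0.30529158 0.06      ]
[0.39133762 0.29396354 0.008     ] [0.36491301 0.29392107 0.012     ]
```

Emit:
play_rows:
  commands:
    - [0.0056,-0.0026,0,0,0,0,-0.3]
    - [0,0,0,0,0,7,-0.3]
    - [0,0,0,0,0,7,-0.3]
    - [0,0,0,0,0,7,-0.3]
    - [0,0,0,0,0,7,-0.3]
    - [0,0,0,0,0,7,-0.3]
    - [0,0,0,0,0,7,-0.3]
    - [0,0,0,0,0,7,-0.3]
    - [0,0,0,0,0,7,-0.3]
    - [0,0,0.03,0,0,0,-0.3]
    - [0,0,0.03,0,0,0,-0.3]
    - [0,0,0.03,0,0,0,-0.3]
    - [0,0,0.03,0,0,0,-0.3]
    - [0,0,0.03,0,0,0,-0.3]
    - [0,0,0,0,0,0,-0.3]
    - [0,0,0,0,0,0,-0.3]

```text
time_s: 21.3
ee_pos: [0.3918, 0.2909, 0.1358]
eef_rot: [-3.142, 0.002, 0.592]
force: [0.3, 0.4, 1.8]
grip_width: 0.0613
grip_force: 0.0
```

Emit:
play_rows:
  commands:
    - [0,0,0.018,0,0,0,-0.3]
    - [0,0,0.018,0,0,0,-0.3]
    - [0,0,0.018,0,0,0,-0.3]
    - [0,0,0.016,0,0,0,-0.3]
    - [0,0,0,0,0,0,-0.3]
    - [0,0,0,0,0,0,1]
    - [0,0,0,0,0,0,1]
    - [0,0,0,0,0,0,1]
    - [0,0,0,0,0,0,1]
    - [0,0,0,0,0,0,1]
    - [0,0,0,0,0,0,1]
    - [0,0,0,0,0,0,1]
    - [0,0,0,0,0,0,1]
  force: 20

```text
time_s: 22.38
ee_pos: [0.3922, 0.2915, 0.0665]
eef_rot: [3.142, -0.001, 0.593]
force: [-0.4, -1.0, 5.8]
grip_width: 0.0303
grip_force: 19.9
```

Emit:
play_rows:
  commands:
    - [0,0,-0.012,0,0,0,1]
    - [0,0,-0.025,0,0,0,1]
    - [0,0,-0.03,0,0,-7,1]
    - [0,0,-0.03,0,0,-7,1]
    - [0,0,-0.03,0,0,-7,1]
    - [0,0,-0.03,0,0,-7,1]
    - [0,0,-0.03,0,0,-7,1]
    - [0,0,0,0,0,-7,1]
    - [0,0,0,0,0,-7,1]
    - [0,0,0,0,0,-7,1]
    - [0,0,0,0,0,0,1]
    - [0,0,0,0,0,0,1]

```text
time_s: 23.38
ee_pos: [0.3917, 0.2913, 0.2526]
eef_rot: [-3.141, 0.0, 1.567]
force: [0.1, 0.2, -2.1]
grip_width: 0.03
grip_force: 19.9
```

Emit:
play_rows:
  commands:
    - [-0.015,0.016,0,0,0,0,1]
    - [-0.024,0.025,0,0,0,0,1]
    - [-0.024,0.025,0,0,0,0,1]
    - [-0.024,0.025,0,0,0,0,1]
    - [-0.024,0.025,0,0,0,0,1]
    - [-0.024,0.025,0,0,0,0,1]
    - [-0.024,0.025,0,0,0,0,1]
    - [-0.024,0.025,0,0,0,0,1]
    - [-0.016,0.018,0,0,0,0,1]
    - [0,0,0,0,0,0,1]
    - [0,0,0,0,0,0,1]
    - [0,0,0,0,0,0,1]

```text
time_s: 24.38
ee_pos: [0.6004, 0.0926, 0.2525]
eef_rot: [-3.141, -0.0, 1.568]
force: [-0.1, 1.0, -2.4]
grip_width: 0.0299
grip_force: 19.9
```

Emit:
play_rows:
  commands:
    - [-0.005,0.006,0.01,0,0,0,1]
    - [0,0,0.02,0,0,0,1]
    - [0,0,0.025,0,0,0,1]
    - [0,0,0.02,0,0,0,1]
    - [0,0,0.015,0,0,0,1]
    - [0,0,0.01,0,0,0,1]
    - [0,0,0.006,0,0,0,1]
    - [0,0,0,0,0,0,1]
    - [0,0,0,0,0,0,1]
    - [0,0,0,0,0,0,1]

```text
time_s: 25.22
ee_pos: [0.6072, 0.0874, 0.1479]
eef_rot: [3.14, -0.0, 1.571]
force: [-0.2, 0.0, -1.5]
grip_width: 0.03
grip_force: 19.9
```

```bash
python3 - <<'E'
from h import *
S,_=cam("scene"); D,_=cam("side")
cv2.imwrite("pics/c7.png",np.hstack([cv2.resize(S[160:300,160:330],(486,400),interpolation=2),cv2.resize(D[90:225,270:370],(296,400),interpolation=2)]))
E
```

```text
(no output)
```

View pics/c7.png

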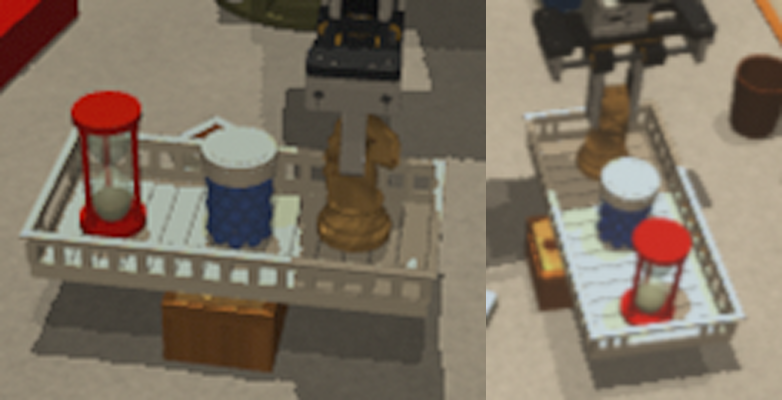

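The knight hangs upright over the +y end, clear of both the jar and the wall. I'll lower it the last ~17 mm.

Emit:
play_rows:
  commands:
    - [0,0,0.005,0,0,0,1]
    - [0,0,0.004,0,0,0,1]
    - [0,0,0.004,0,0,0,1]
    - [0,0,0.002,0,0,0,1]
    - [0,0,0.001,0,0,0,1]
    - [0,0,0,0,0,0,1]
    - [0,0,0,0,0,0,1]

```text
time_s: 25.9
ee_pos: [0.6069, 0.0873, 0.1308]
eef_rot: [3.141, -0.0, 1.571]
force: [-0.2, 0.0, -1.9]
grip_width: 0.0298
grip_force: 19.9
```

Emit:
play_rows:
  commands:
    - [0,0,0.0005,0,0,0,1]
    - [0,0,0,0,0,0,1]
    - [0,0,0,0,0,0,1]

```text
time_s: 26.15
ee_pos: [0.607, 0.0873, 0.1306]
eef_rot: [3.141, -0.0, 1.571]
force: [0.7, -0.3, -1.2]
grip_width: 0.03
grip_force: 19.9
```

Emit:
play_rows:
  commands:
    - [0,0,0.0005,0,0,0,1]
    - [0,0,0,0,0,0,1]
    - [0,0,0,0,0,0,1]

```text
time_s: 26.4
ee_pos: [0.607, 0.0873, 0.1305]
eef_rot: [3.141, -0.0, 1.571]
force: [-2.3, -0.1, 6.1]
grip_width: 0.03
grip_force: 19.9
```

Contact. I'll release and lift away.

Emit:
play_rows:
  commands:
    - [0,0,-0.0004,0,0,0,0.6]
    - [0,0,0,0,0,0,0.1]
    - [0,0,0,0,0,0,-0.3]
    - [0,0,0,0,0,0,-0.6]
    - [0,0,0,0,0,0,-0.6]
    - [0,0,0,0,0,0,-0.6]
    - [0,0,0,0,0,0,-0.6]
    - [0,0,-0.01,0,0,0,-0.6]
    - [0,0,-0.02,0,0,0,-0.6]
    - [0,0,-0.03,0,0,0,-0.6]
    - [0,0,-0.03,0,0,0,-0.6]
    - [0,0,-0.03,0,0,0,-0.6]
    - [0.02,-0.03,-0.02,0,0,0,-0.6]
    - [0.02,-0.03,-0.02,0,0,0,-0.6]
    - [0.02,-0.03,0,0,0,0,-0.6]
    - [0.02,-0.03,0,0,0,0,-0.6]
    - [0.02,-0.03,0,0,0,0,-0.6]
    - [0,0,0,0,0,0,-0.6]
    - [0,0,0,0,0,0,-0.6]

```text
time_s: 27.98
ee_pos: [0.4561, 0.1881, 0.2916]
eef_rot: [3.14, -0.001, 1.573]
force: [0.7, -0.3, 0.2]
grip_width: 0.0752
grip_force: 0.0
```

```bash
python3 - <<'E'
from h import *
S,_=cam("scene"); D,_=cam("side")
cv2.imwrite("pics/c8.png",np.hstack([cv2.resize(S[160:300,160:330],(486,400),interpolation=2),cv2.resize(D[90:225,270:370],(296,400),interpolation=2)]))
E
```

```text
(no output)
```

View pics/c8.png

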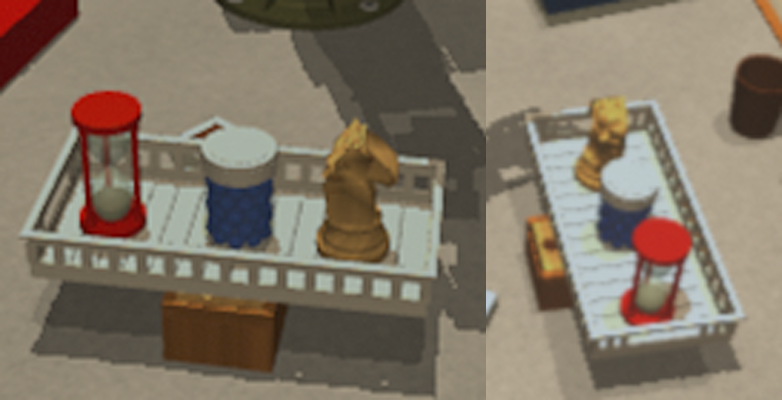

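All three stand upright in the level basket, the jar in the middle and the others at opposite ends. The arm is clear, so I'm handing in.

```bash
python3 -c "
from station import ctrl
print(ctrl.hand_in())"
```

```text
the job is handed in; nothing more can be done
None
```

The job is handed in at about 28 s on the robot's clock: jar in the middle of the basket, hourglass and knight upright at opposite ends, basket level and the bell and card box not touched; no verdict was returned.

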